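# Hold the finished spindle centred in the ring gauge

## Task

Slide the vise jaw fully open, lift the finished spindle out, and lower its rod upright through the guide hole of the ring gauge without the spindle ever touching the gauge, until the tip stands about 25 mm below the underside of the gauge plate. Finish while holding it there, still and centred in the hole, with the gripper still closed on it: do not put it down or let go. Leave the jaw open and the other things on the bench where they are.

Things in the scene. Friction and masses are not known exactly. Their poses are not given: they have to be found in the camera images.
- spindle_head (a point): Centre of the square head (the grip) of the finished steel spindle, upright in the vise. From the bottom, on one axis: round rod diameter 12, length 80; square flange 44 x 44 x 6; square head 24 x 24, 60 tall (146 mm overall, 0.3 to 0.5 kg). This point is 116 mm above the rod's tip, 30 below the head's top. z up; x, y square to the head's faces, at the start parallel to the vise's.
- spindle_tip (a point): Centre of the flat lower end of the spindle's rod; same axes as spindle_head. At the start it is hidden in the vise, 20 mm above the table.
- vise: Grey bench vise, bolted down: block 200 x 90 mm, x = -70 to +130 mm, foot 120 wide. Bed 100 mm above the table; the rod hangs in a 20 x 20 mm well in it, the flange rests on the bed. Origin on the table under the spindle's axis; x = the way the jaw opens (roughly away from the robot), y across, z up. Low fixed jaw at the flange's -x side: top 24 mm above the bed, face at x = -23 mm.
- vise_jaw (a joint): Sliding jaw, m: 0 = shut against the head, 0.045 = fully open (stop). Its lip reaches over the flange, so the spindle cannot be lifted until the jaw has opened more than about 0.012. It slides stiffly (about 4 N of friction) and stays where it is left. Jaw 66 mm wide, top 30 mm above the bed.
- jaw_tab (a point): Centre of the steel pull tab standing on the sliding jaw; moves with the jaw, axes as the vise. Tab: 28 mm along x, 14 mm across y, 40 mm tall, from 30 to 70 mm above the bed; 48 mm from the spindle's axis when the jaw is shut; free space either side in y.
- gauge_mouth (a point): Centre of the upper mouth of the ring gauge's guide hole. Gauge bolted down: level aluminium plate 80 x 115 x 25 mm on two posts over a dark base 120 x 130 mm, one vertical through hole of 26 mm diameter in its middle. Mouth 120 mm above the table, plate's underside 95, base's top 15. z up, y along the plate's long side (line of the posts).
- gauge: The ring gauge stand as a whole; origin on the table directly under the guide hole.
- bracket: Bystander: slotted steel bracket, 130 x 32 mm, 32 mm high at its upturned end, lying between vise and gauge; origin at its underside.
- brush: Bystander: small hand brush lying at the far side; origin at its underside.
- rotary_tool: Bystander: grey handheld rotary grinder with black nose, about 225 mm long, 44 mm wide, 40 mm high, lying on the left; origin at its underside.
- calipers: Bystander: flat steel calipers with black readout, 200 mm long, 12 mm high, lying at the far side; origin at its underside.
- paste_jar: Bystander: jar with steel lid, diameter 60 mm, 70 mm tall, at the far side; origin at its underside.
- sanding_block: Bystander: cork sanding block 100 x 60 x 35 mm, on the right; origin at its underside.
- parts_bin: Bystander: open grey plastic bin 140 x 100 x 60 mm, on the right, nearer the robot; origin at its underside.
Not all that is in view belongs to the job. What is shaped like the vise but red is not meant.

How it is judged:
By the outcome, as a careful person would: the job done as asked, in the order asked, and still so for the second after the job is handed in, while the arm keeps its last pose, push and grip.
It also fails if it takes over 61 s, if anything falls off the work surface, if the arm or the gripper's body presses on something with over 40 N, if the wrist force passes 120 N, or if a joint passes its speed limit or range.

## Robot

A 6-joint arm with a two-finger parallel gripper is mounted at the origin on the work surface. World frame = base frame: x ahead of the robot, y to its left, z up, the work surface at z = 0. Lengths are in m, angles in rad, forces in N, time in s.
With the tool pointing down it reaches from about 0.425 to 0.925 m from the base axis. Payload 12.5 kg.
Tool frame: the origin (TCP) lies midway between the tips of the shut fingers; the grasp point (between the pads) lies 19 mm behind it; z points along the fingers, y is the line along which they close (so a half turn about z gives the same grasp; the last joint's range is limited). The gripper opens to 85 mm and grips with 20 to 120 N. Pads are 22 mm wide; open, the fingers measure 114 mm over their backs; the gripper's body (76 mm by 85 mm) begins 54 mm behind the grasp point. The pads swing forward as they close: fully open they stand 13 mm farther back than shut.
Start: joints at [1.205, 0.491, 1.559, -0, 1.092, -0.106], TCP at [0.161, 0.604, 0.209] pointing down, gripper open.
Joint ranges: [-3.1, 3.1], [-0.84, 2.19], [0.05, 2.79], [-1.13, 4.28], [0.06, 2.93], [-2.69, 2.69]. Speed limits (rad/s): [2.22, 2.22, 2.79, 3.14, 3.14, 3.14].

## Interface

Orientations are given as a 3x3 rotation matrix whose columns are the frame's x, y, z axes.
In Python, from bench import robot gives the robot as it stands.
- The arm moves only by the tool play_rows, never from a script. Its argument "motion" is a list of rows, each an object with "dp": the shift along the tool's x, y, z in cm, a list of three; "rotation": the turn, a rotation vector about the tool's x, y, z in rad, a list of three. In form: [{"dp": [tx, ty, tz], "rotation": [rx, ry, rz]}, ...]. A call has exactly 10 rows; each row shifts and turns the commanded pose from where the row before left it, along the tool's axes as they then stand; what a row does not reach is not made up. A row lasts 1/8 s, in which the tool goes at most 62.5 mm and 10.7 degrees, less where a joint would pass 70% of its speed; a pose out of reach is approached as far as the arm can. A call with a gripper value outside its range is refused whole. "jaw" is the opening in per cent of the stroke, from 0 (shut) to 100 (fully open), set as the call begins (left out, the last holds). The fingers move at their own pace and stop on an object; "force" is the grip in N (left out, the last holds). Time passes only in rows, so rows that do not move let the fingers close, or fill a call up. It gives the time, the measured TCP pose, the force, the opening and the grip force at its end, in the units of the state.
- robot.read_state(): the state, without advancing time (a new reading comes with each control period).
- robot.get_image(name): name is "scene" or "side" or "wrist"; returns the picture (420x560x3 uint8, blue, green, red); there is no depth.
- robot.camera_info(name): a dict with "vertical_fov" (degrees; the focal length in pixels is half the picture's height over the tangent of half this angle, whatever the lens; pixels are square), "cx", "cy" (the principal point, pixels), "distortion" ([k1, k2, p1, p2, k3] as OpenCV has them; the pictures are not rectified), "origin" and "attitude" of the camera in the world. Camera axes: x right, y down, z forward; pixel columns grow to the right and rows downward; lengths in m; the calibration is good to about 2 mm. A picture is of the moment at which its call begins: read the wrist's pose just before it. camera_info takes no time and is no camera call; for the wrist camera it gives the pose at the moment of the call.
- robot.job_done(): hands the job in; it is judged then, once.
The state is a dict: "time": time; "qpos": joint angles; "qvel": joint speeds; "joint_torque": joint torques, N m; "eef_pos": TCP position; "tool_rot": TCP orientation; "contact_force": force on the tool from outside, world axes, zero at the start; "torque": the same for the moment, N m; "grip_width": opening from 0.0 (shut) to 1.0 (fully open); "finger_force": force on a finger pad.
Only numpy, scipy, OpenCV 4.12 (cv2) and the standard library are available. Lean on these libraries where they do the work, as an engineer would, in place of code of your own. Each camera call takes 0.05 s, during which the arm holds its last target. There are 200 camera calls.

## Working session

There is one attempt and no reset: what is moved stays moved. The work goes in short steps, Python scripts to look and compute and a tool call to move; the robot and the scene stay as the last step left them, time stands still between calls to the robot, and variables do not carry over. Pictures are saved under pics/ and viewed, at most 10 in all, crops included, and the job is handed in when it is done.

Besides the shell and the picture viewer there is one more tool, called after "Call:" by a JSON object that holds its "api" and its "payload". play_rows: Moves the arm, as the interface text tells. Its arguments: {"type":"object","properties":{"motion":{"type":"array","items":{"type":"object","properties":{"dp":{"type":"array","items":{"type":"number"}},"rotation":{"type":"array","items":{"type":"number"}}}}},"jaw":{"type":"number"},"force":{"type":"number"}},"required":["motion"]}

```bash
ls; mkdir -p pics; python3 - <<'E'
from bench import robot
import cv2,numpy as np
for n in("scene","side"):
    cv2.imwrite(f"pics/{n}0.png",robot.get_image(n)); print(n,robot.camera_info(n))
print(robot.read_state())
print(robot.camera_info("wrist"))
E
```

```text
pics
scene {'vertical_fov': 55.60406587228278, 'cx': 284.27649981975924, 'cy': 203.1445221113288, 'distortion': array([0.03509957, 0.        , 0.        , 0.        , 0.        ]), 'origin': array([1.21182317, 0.12953677, 1.06846538]), 'attitude': array([[-0.20233046,  0.77129769, -0.60345858],
       [ 0.97919521,  0.16906292, -0.11222507],
       [ 0.01546353, -0.6136103 , -0.78945758]])}
side {'vertical_fov': 45.27672743378528, 'cx': 276.56531514834523, 'cy': 215.62939045458543, 'distortion': array([-0.12499121,  0.        ,  0.        ,  0.        ,  0.        ]), 'origin': array([ 0.16704144, -1.0829598 ,  0.93868919]), 'attitude': array([[ 9.57121344e-01, -1.70893357e-01,  2.33910654e-01],
       [-2.89687291e-01, -5.64858480e-01,  7.72668215e-01],
       [ 8.25509103e-05, -8.07298184e-01, -5.90143741e-01]])}
{'time': 0.1, 'qpos': array([ 1.20540413e+00,  4.91503220e-01,  1.55940722e+00, -1.72939916e-06,
        1.09170356e+00, -1.05535889e-01]), 'qvel': array([ 1.16537189e-03, -4.50989658e-04, -3.02502434e-03, -4.84426531e-04,
       -6.97098425e-05, -1.28638872e-03]), 'joint_
[... 278 characters left out ...]
,  9.66426629e-01, -9.54471989e-04],
       [ 1.06063688e-04, -1.01582838e-03, -9.99999478e-01]]), 'contact_force': array([-0.42553102,  0.51860169,  0.77877685]), 'torque': array([ 0.01070341,  0.00717948, -0.0216862 ]), 'finger_force': 0.0, 'grip_width': 1.0014035232159673}
{'vertical_fov': 64.24523787237439, 'cx': 277.4100355948071, 'cy': 205.93423501536225, 'distortion': array([-0.05058391,  0.        ,  0.        ,  0.        ,  0.        ]), 'origin': array([0.08841313, 0.62337359, 0.37249705]), 'attitude': array([[ 2.56225311e-01,  9.23502450e-01,  2.85467714e-01],
       [ 9.66617085e-01, -2.44783154e-01, -7.57140628e-02],
       [-4.44351533e-05,  2.95337829e-01, -9.55392885e-01]])}
```

View pics/scene0.png

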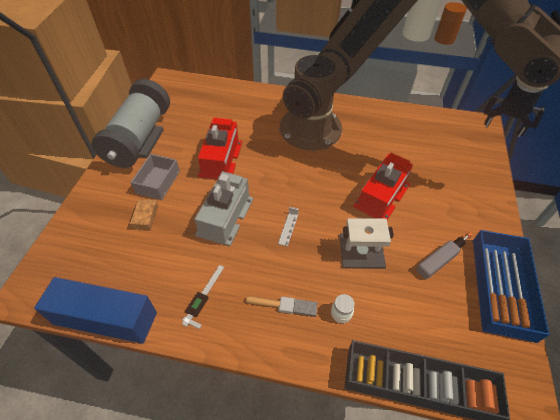

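View pics/side0.png

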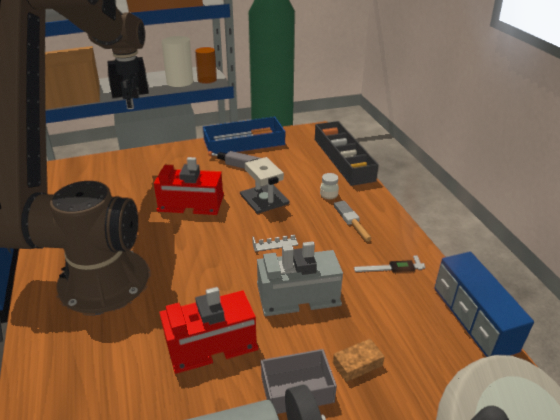

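Grey vise at scene (225,208) and side (300,278); gauge plate at scene (368,232), side (264,171). I'll zoom in on these.

```bash
cat > h.py <<'E'
import numpy as np, cv2
def K(c):
    f=210/np.tan(np.radians(c["vertical_fov"])/2)
    return np.array([[f,0,c["cx"]],[0,f,c["cy"]],[0,0,1]])
def ray(c,uv):
    p=cv2.undistortPoints(np.array([[uv]],float),K(c),c["distortion"])[0,0]
    return c["origin"],c["attitude"]@np.array([p[0],p[1],1])
def onz(c,uv,z):
    o,d=ray(c,uv); return o+d*(z-o[2])/d[2]
def two(c1,a,c2,b):
    o1,d1=ray(c1,a);o2,d2=ray(c2,b)
    s=np.linalg.lstsq(np.c_[d1,-d2],o2-o1,rcond=None)[0]
    p,q=o1+s[0]*d1,o2+s[1]*d2
    return (p+q)/2,np.linalg.norm(p-q)
def proj(c,P):
    P=np.atleast_2d(P).astype(float); R=c["attitude"].T
    return cv2.projectPoints(P,cv2.Rodrigues(R)[0],-R@c["origin"],K(c),c["distortion"])[0][:,0]
E
python3 - <<'E'
import cv2,numpy as np
a=cv2.imread("pics/scene0.png");b=cv2.imread("pics/side0.png")
f=lambda i,x,y,w,h,s:cv2.resize(i[y:y+h,x:x+w],None,fx=s,fy=s,interpolation=cv2.INTER_CUBIC)
top=np.hstack([f(a,180,165,80,60,5)[:, :],f(a,325,205,80,60,5)])
bot=np.hstack([f(b,245,235,100,75,4),f(b,230,150,100,75,4)])
cv2.imwrite("pics/z0.png",np.vstack([top,bot]))
E
```

```text
(no output)
```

View pics/z0.png

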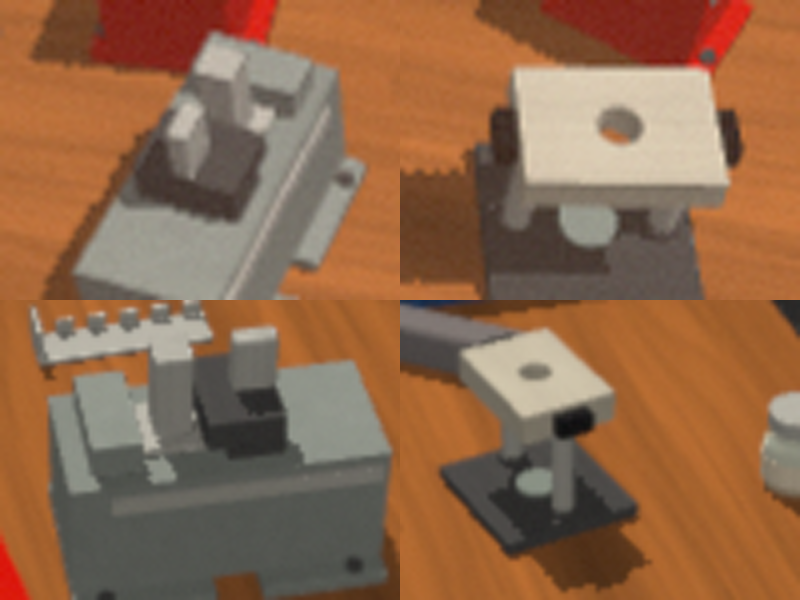

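Crops: head top at scene (223.6,177), side (288,246); tab top at scene (217.6,189), side (308.5,243); hole at scene (369,230), side (264,168).

```bash
python3 - <<'E'
from bench import robot
from h import *
s=robot.camera_info("scene");d=robot.camera_info("side")
for n,a,b,z in(("head",(223.6,177),(287.8,246.5),.166),("tab",(217.6,188.6),(308.5,243.3),.170),("hole",(369,230.2),(263.9,167.8),.12)):
    print(n,onz(s,a,z).round(4),onz(d,b,z).round(4),*[np.round(x,4) for x in two(s,a,d,b)])
# vise top long edge, side view bottom-left..; jaw/bed edges z=.1 scene right edge
print("edge",onz(s,(180+340/5,165+72/5),.1),onz(s,(180+240/5,165+290/5),.1))
print("edge side",onz(d,(245+70/4,235+190/4),.1),onz(d,(245+390/4,235+157/4),.1))
print("plate far edge",onz(s,(325+113/5,205+70/5),.12),onz(s,(325+305/5,205+70/5),.12),onz(s,(325+328/5,205+186/5),.12),onz(s,(325+125/5,205+185/5),.12))
E
```

```text
head [ 0.4634 -0.1975  0.166 ] [ 0.4627 -0.1993  0.166 ] [ 0.4629 -0.1979  0.1651] 0.0005
tab [ 0.514  -0.1998  0.17  ] [ 0.5126 -0.2069  0.17  ] [ 0.5131 -0.2017  0.1669] 0.0031
hole [0.5311 0.2523 0.12  ] [0.5275 0.2465 0.12  ] [0.5289 0.2526 0.1165] 0.0006
edge [ 0.40166028 -0.1419559   0.1       ] [ 0.57992608 -0.1555796   0.1       ]
edge side [ 0.38869444 -0.23466796  0.1       ] [ 0.58333751 -0.26375999  0.1       ]
plate far edge [0.50472215 0.18803256 0.12      ] [0.48060614 0.29818691 0.12      ] [0.55894081 0.31464555 0.12      ] [0.58266273 0.20305616 0.12      ]
```

Call:
{"api": "play_rows", "payload": {"motion": [{"dp": [0, 0, 0], "rotation": [0, 0, -0.155]}, {"dp": [-3.83, -3.53, -0.7], "rotation": [0, 0, 0]}, {"dp": [-3.83, -3.53, -0.7], "rotation": [0, 0, 0]}, {"dp": [-3.83, -3.53, -0.7], "rotation": [0, 0, 0]}, {"dp": [-3.83, -3.53, -0.7], "rotation": [0, 0, 0]}, {"dp": [-3.83, -3.53, -0.7], "rotation": [0, 0, 0]}, {"dp": [-3.83, -3.53, -0.7], "rotation": [0, 0, 0]}, {"dp": [-3.83, -3.53, -0.7], "rotation": [0, 0, 0]}, {"dp": [-3.83, -3.53, -0.7], "rotation": [0, 0, 0]}, {"dp": [-3.83, -3.53, -0.7], "rotation": [0, 0, 0]}], "jaw": 100}}

```text
time: 1.35
eef_pos: [0.471, 0.2505, 0.2725]
tool_rot: [[-0.995, 0.105, -0.0], [0.105, 0.995, -0.0], [0.0, -0.0, -1.0]]
contact_force: [0.2, -0.0, -0.2]
grip_width: 1.003
finger_force: 0.0
```

```bash
python3 - <<'E'
from bench import robot
from h import *
robot.get_image("wrist");robot.get_image("wrist")
c=robot.camera_info("wrist");im=robot.get_image("wrist")
cv2.imwrite("pics/w1.png",im);np.save("w1.npy",c,allow_pickle=True)
print(abs(robot.read_state()["qvel"]).max(), proj(c,[.53,.252,.12]),robot.read_state()["eef_pos"])
E
```

```text
0.052788207598966706 [[285.95307576 237.00498826]] [0.47129687 0.25036909 0.27226306]
```

View pics/w1.png

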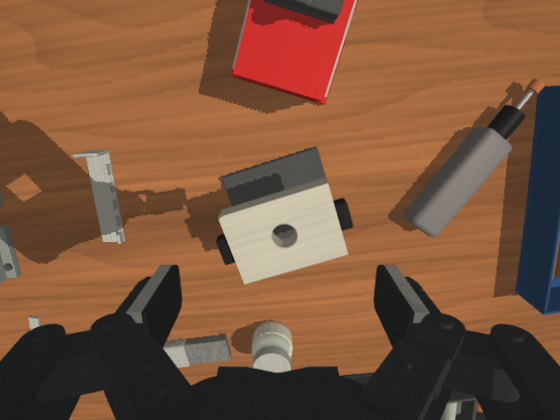

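The wrist view shows the plate with its hole at about (285,236), agreeing with the prediction (286,237). I'll refine it and plan the move to the vise.

```bash
python3 - <<'E'
from h import *
im=cv2.imread("pics/w1.png");c=np.load("w1.npy",allow_pickle=True).item()
hsv=cv2.cvtColor(im,cv2.COLOR_BGR2HSV)
m=((hsv[...,2]>150)&(hsv[...,1]<90)).astype(np.uint8)
cs,h=cv2.findContours(m,cv2.RETR_CCOMP,cv2.CHAIN_APPROX_NONE)
k=[i for i in range(len(cs)) if cv2.pointPolygonTest(cs[i],(260,225),False)>0 and h[0,i,3]<0][0]
r=cv2.minAreaRect(cs[k]);print("plate",r,onz(c,r[0],.12))
b=cv2.boxPoints(r);print([onz(c,p,.12).round(4)[:2].tolist() for p in b])
for i in range(len(cs)):
    if h[0,i,3]==k and len(cs[i])>20:
        e=cv2.fitEllipse(cs[i]);p=onz(c,e[0],.12);print("hole",e,p)
E
```

```text
plate ((283.6030578613281, 235.05422973632812), (74.16566467285156, 115.06875610351562), 72.75853729248047) [0.52760885 0.24983675 0.12      ]
[[0.5008, 0.1862], [0.4778, 0.2978], [0.5556, 0.3159], [0.583, 0.1966]]
hole ((284.266357421875, 235.15151977539062), (24.57572364807129, 26.54112434387207), 99.80323791503906) [0.52778813 0.25049703 0.12      ]
```

Call:
{"api": "play_rows", "payload": {"motion": [{"dp": [0.6, -5.0, 0], "rotation": [0, 0, 0]}, {"dp": [-0.4, -5.0, 0], "rotation": [0, 0, 0]}, {"dp": [-0.4, -5.0, 0], "rotation": [0, 0, 0]}, {"dp": [-0.4, -5.0, 0], "rotation": [0, 0, 0]}, {"dp": [-0.4, -5.0, 0], "rotation": [0, 0, 0]}, {"dp": [-0.4, -5.0, 0], "rotation": [0, 0, 0]}, {"dp": [-0.4, -5.0, 0], "rotation": [0, 0, 0]}, {"dp": [-0.4, -5.0, 0], "rotation": [0, 0, 0]}, {"dp": [-0.4, -4.5, 0], "rotation": [0, 0, 0]}, {"dp": [0, 0, 0], "rotation": [0, 0, 0]}]}}

```text
time: 2.75
eef_pos: [0.4493, -0.1946, 0.2718]
tool_rot: [[-0.994, 0.107, -0.001], [0.107, 0.994, 0.0], [0.001, 0.0, -1.0]]
contact_force: [0.1, -0.3, 0.4]
grip_width: 1.0
finger_force: 0.0
```

Hole ≈ (0.528, 0.2505), with the plate centre matching. Now a look at the vise.

```bash
python3 - <<'E'
from bench import robot
from h import *
robot.get_image("wrist")
c=robot.camera_info("wrist");im=robot.get_image("wrist")
cv2.imwrite("pics/w2.png",im);np.save("w2.npy",c,allow_pickle=True)
print(robot.read_state()["eef_pos"],proj(c,[[.463,-.198,.166],[.513,-.202,.17]]))
cv2.imwrite("pics/w2z.png",cv2.resize(im[100:340,140:420],None,fx=2.5,fy=2.5,interpolation=cv2.INTER_CUBIC))
E
```

```text
[ 0.44923078 -0.19243895  0.2719896 ] [[272.9410747  212.22676838]
 [274.58105878 267.61757317]]
```

View pics/w2z.png

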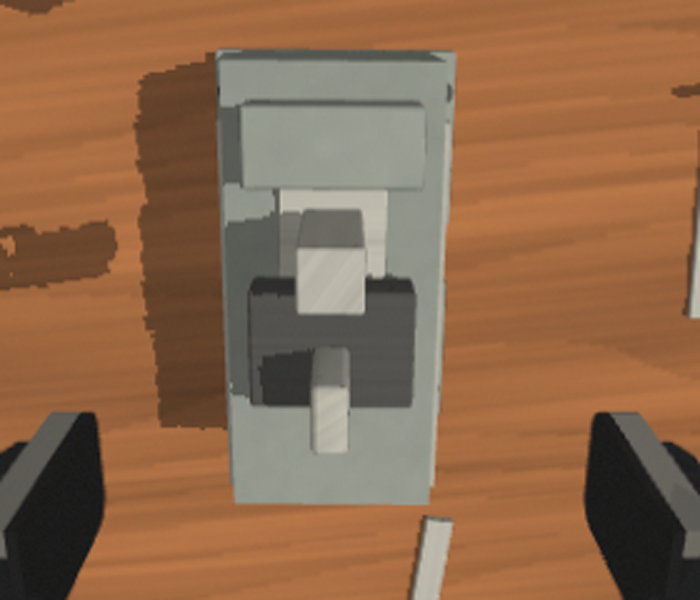

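Head top centre at px (272.4,212.4), tab top centre at (272.4,268.4); the vise sides lie nearly straight along the image, so the yaw is right.

```bash
python3 - <<'E'
from h import *
c=np.load("w2.npy",allow_pickle=True).item()
P=lambda u,v:(140+u/2.5,100+v/2.5)
h=onz(c,P(331,281),.166);t=onz(c,P(331,421),.17);print(h,t,np.linalg.norm(h-t))
for e,z in(((222,60,234,503),.1),((451,120,430,503),.1),((298,248,297,314),.166),((364,248,365,314),.166)):
    a=onz(c,P(*e[:2]),z);b=onz(c,P(*e[2:]),z);print(np.degrees(np.arctan2(*(b-a)[[1,0]])))
R=np.array([[-.9943,.107],[.107,.9943]])
print("tool move to tab cm",R.T@(t[:2]-[.4492,-.1928])*100, "head",R.T@(h[:2]-[.4492,-.1928])*100)
E
```

```text
[ 0.46310518 -0.19847332  0.166     ] [ 0.51356087 -0.20399841  0.17      ] 0.05091466167235924
-6.925917726554808
-6.997111705648266
-7.803794792723017
-4.7935571135382675
tool move to tab cm [-6.51922386 -0.42479683] head [-1.44329664 -0.41531318]
```

Call:
{"api": "play_rows", "payload": {"motion": [{"dp": [-3.2, -0.22, 0], "rotation": [0, 0, 0.01]}, {"dp": [-3.2, -0.22, 0], "rotation": [0, 0, 0]}, {"dp": [0, 0, 2.5], "rotation": [0, 0, 0]}, {"dp": [0, 0, 2.5], "rotation": [0, 0, 0]}, {"dp": [0, 0, 2.5], "rotation": [0, 0, 0]}, {"dp": [0, 0, 2.5], "rotation": [0, 0, 0]}, {"dp": [0, 0, 2.0], "rotation": [0, 0, 0]}, {"dp": [0, 0, 1.1], "rotation": [0, 0, 0]}, {"dp": [0, 0, 0], "rotation": [0, 0, 0]}, {"dp": [0, 0, 0], "rotation": [0, 0, 0]}]}}

```text
time: 4.1
eef_pos: [0.513, -0.2044, 0.1421]
tool_rot: [[-0.993, 0.114, 0.001], [0.114, 0.993, -0.0], [-0.001, -0.0, -1.0]]
contact_force: [-0.7, 0.7, -0.5]
grip_width: 0.998
finger_force: 0.0
```

Call:
{"api": "play_rows", "payload": {"motion": [{"dp": [0, 0, 0], "rotation": [0, 0, 0]}, {"dp": [0, 0, 0], "rotation": [0, 0, 0]}, {"dp": [0, 0, 0], "rotation": [0, 0, 0]}, {"dp": [0, 0, 0], "rotation": [0, 0, 0]}, {"dp": [0, 0, 0], "rotation": [0, 0, 0]}, {"dp": [0, 0, 0], "rotation": [0, 0, 0]}, {"dp": [0, 0, 0], "rotation": [0, 0, 0]}, {"dp": [0, 0, 0], "rotation": [0, 0, 0]}, {"dp": [0, 0, 0], "rotation": [0, 0, 0]}, {"dp": [0, 0, 0], "rotation": [0, 0, 0]}], "jaw": 0, "force": 40}}

```text
time: 5.35
eef_pos: [0.5126, -0.2052, 0.1416]
tool_rot: [[-0.993, 0.115, 0.0], [0.115, 0.993, -0.001], [-0.0, -0.001, -1.0]]
contact_force: [-1.4, -6.0, 3.9]
grip_width: 0.148
finger_force: 40.3
```

Call:
{"api": "play_rows", "payload": {"motion": [{"dp": [-0.3, -0.1, 0], "rotation": [0, 0, 0]}, {"dp": [-0.5, 0, 0], "rotation": [0, 0, 0]}, {"dp": [-0.6, 0, 0], "rotation": [0, 0, 0]}, {"dp": [-0.6, 0, 0], "rotation": [0, 0, 0]}, {"dp": [-0.6, 0, 0], "rotation": [0, 0, 0]}, {"dp": [-0.6, 0, 0], "rotation": [0, 0, 0]}, {"dp": [-0.6, 0, 0], "rotation": [0, 0, 0]}, {"dp": [-0.5, 0, 0], "rotation": [0, 0, 0]}, {"dp": [-0.2, 0, 0], "rotation": [0, 0, 0]}, {"dp": [0, 0, 0], "rotation": [0, 0, 0]}]}}

```text
time: 6.6
eef_pos: [0.5538, -0.2099, 0.1415]
tool_rot: [[-0.993, 0.114, -0.007], [0.114, 0.993, 0.002], [0.008, 0.002, -1.0]]
contact_force: [-19.6, 0.8, 15.1]
grip_width: 0.147
finger_force: 41.7
```

Call:
{"api": "play_rows", "payload": {"motion": [{"dp": [0, 0, -0.1], "rotation": [0, 0, 0]}, {"dp": [-0.1, 0, 0], "rotation": [0, 0, 0]}, {"dp": [-0.1, 0, 0], "rotation": [0, 0, 0]}, {"dp": [0, 0, 0], "rotation": [0, 0, 0]}, {"dp": [0, 0, 0], "rotation": [0, 0, 0]}, {"dp": [0, 0, 0], "rotation": [0, 0, 0]}, {"dp": [0, 0, 0], "rotation": [0, 0, 0]}, {"dp": [0, 0, 0], "rotation": [0, 0, 0]}, {"dp": [0, 0, 0], "rotation": [0, 0, 0]}, {"dp": [0, 0, 0], "rotation": [0, 0, 0]}]}}

```text
time: 7.85
eef_pos: [0.5538, -0.2099, 0.1416]
tool_rot: [[-0.993, 0.114, -0.012], [0.114, 0.993, 0.004], [0.013, 0.002, -1.0]]
contact_force: [-29.1, -0.3, 11.2]
grip_width: 0.144
finger_force: 41.3
```

Call:
{"api": "play_rows", "payload": {"motion": [{"dp": [0.2, 0, 0.1], "rotation": [0, 0, 0]}, {"dp": [0, 0, 0], "rotation": [0, 0, 0]}, {"dp": [0, 0, 0], "rotation": [0, 0, 0]}, {"dp": [0, 0, 0], "rotation": [0, 0, 0]}, {"dp": [0, 0, 0], "rotation": [0, 0, 0]}, {"dp": [0, 0, 0], "rotation": [0, 0, 0]}, {"dp": [0, 0, 0], "rotation": [0, 0, 0]}, {"dp": [0, 0, -1], "rotation": [0, 0, 0]}, {"dp": [0, 0, -3], "rotation": [0, 0, 0]}, {"dp": [0, 0, -4], "rotation": [0, 0, 0]}], "jaw": 100}}

```text
time: 9.1
eef_pos: [0.5569, -0.2107, 0.2223]
tool_rot: [[-0.993, 0.115, -0.001], [0.115, 0.993, 0.001], [0.001, 0.001, -1.0]]
contact_force: [0.5, -0.4, 0.1]
grip_width: 0.997
finger_force: 0.0
```

Call:
{"api": "play_rows", "payload": {"motion": [{"dp": [2.0, 0, -3], "rotation": [0, 0, 0]}, {"dp": [4.0, 0, -2], "rotation": [0, 0, 0]}, {"dp": [3.5, 0, 0], "rotation": [0, 0, 0]}, {"dp": [1.0, 0, 0], "rotation": [0, 0, 0]}, {"dp": [0, 0, 0], "rotation": [0, 0, 0]}, {"dp": [0, 0, 0], "rotation": [0, 0, 0]}, {"dp": [0, 0, 0], "rotation": [0, 0, 0]}, {"dp": [0, 0, 0], "rotation": [0, 0, 0]}, {"dp": [0, 0, 0], "rotation": [0, 0, 0]}, {"dp": [0, 0, 0], "rotation": [0, 0, 0]}]}}

```text
time: 10.35
eef_pos: [0.4529, -0.1987, 0.2713]
tool_rot: [[-0.993, 0.114, -0.0], [0.114, 0.993, 0.0], [0.0, 0.0, -1.0]]
contact_force: [0.4, -0.6, 0.4]
grip_width: 0.999
finger_force: 0.0
```

```bash
python3 - <<'E'
from bench import robot
from h import *
c=robot.camera_info("wrist");im=robot.get_image("wrist")
cv2.imwrite("pics/w3.png",im);np.save("w3.npy",c,allow_pickle=True)
s=robot.read_state();print(s["eef_pos"],s["tool_rot"].round(4).tolist())
cv2.imwrite("pics/w3z.png",cv2.resize(im[100:340,140:420],None,fx=2.5,fy=2.5,interpolation=cv2.INTER_CUBIC))
E
```

```text
[ 0.45286707 -0.19875687  0.27134973] [[-0.9934, 0.1145, -0.0], [0.1145, 0.9934, 0.0001], [0.0, 0.0001, -1.0]]
```

View pics/w3z.png

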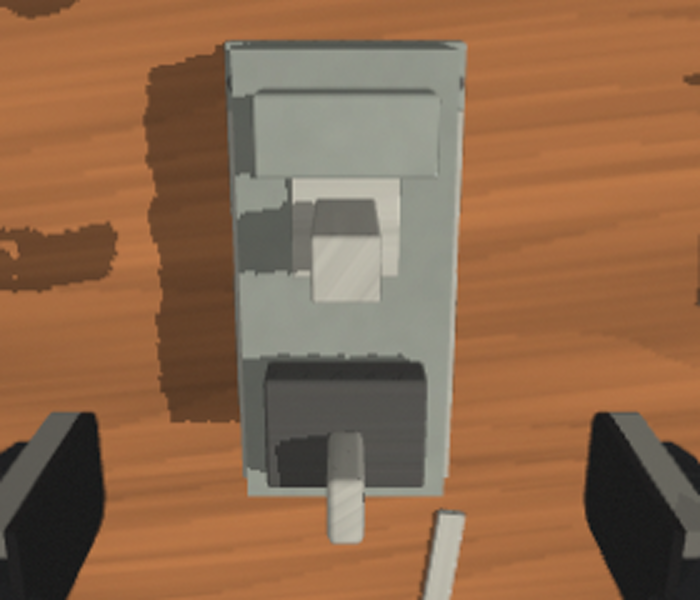

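Jaw is clearly open; head top centre at crop (347,268), tab's far top edge at (346,542).

```bash
python3 - <<'E'
from h import *
P=lambda u,v:(140+u/2.5,100+v/2.5)
for f,a,b in(("w2",(331,281),(330.5,453)),("w3",(347,268),(346,542))):
    c=np.load(f+".npy",allow_pickle=True).item()
    h=onz(c,P(*a),.166);t=onz(c,P(*b),.17);print(h,t,"q",np.linalg.norm((h-t)[:2])-.062)
c=np.load("w3.npy",allow_pickle=True).item()
for v in (363,376): print("jaw front", np.linalg.norm((onz(c,P(347,v),.13)-h)[:2]))
for u in(((292,180),(292,275)),((400,180),(398,275))):
    a=onz(c,P(*u[0]),.106);b=onz(c,P(*u[1]),.106);print("fl yaw",np.degrees(np.arctan2(*(b-a)[[1,0]])))
R=np.array([[-.9934,.1145],[.1145,.9934]])
print("to head cm",R.T@(h[:2]-[.45287,-.19876])*100)
E
```

```text
[ 0.46310518 -0.19847332  0.166     ] [ 0.52623895 -0.2055813   0.17      ] q 0.0015326361607858607
[ 0.46268169 -0.19826098  0.166     ] [ 0.5674922  -0.21052528  0.17      ] q 0.0435256241438739
jaw front 0.05074797426737265
jaw front 0.05638267944441114
fl yaw -7.563545688416919
fl yaw -6.596907807463528
to head cm [-0.96897927  0.16191623]
```

Call:
{"api": "play_rows", "payload": {"motion": [{"dp": [-0.97, 0.16, 1.0], "rotation": [0, 0, 0]}, {"dp": [0, 0, 2.5], "rotation": [0, 0, 0]}, {"dp": [0, 0, 2.5], "rotation": [0, 0, 0]}, {"dp": [0, 0, 2.5], "rotation": [0, 0, 0]}, {"dp": [0, 0, 2.5], "rotation": [0, 0, 0]}, {"dp": [0, 0, 2.2], "rotation": [0, 0, 0]}, {"dp": [0, 0, 1.5], "rotation": [0, 0, 0]}, {"dp": [0, 0, 0.7], "rotation": [0, 0, 0]}, {"dp": [0, 0, 0], "rotation": [0, 0, 0]}, {"dp": [0, 0, 0], "rotation": [0, 0, 0]}]}}

```text
time: 11.65
eef_pos: [0.463, -0.1984, 0.1179]
tool_rot: [[-0.993, 0.115, 0.001], [0.115, 0.993, -0.0], [-0.001, -0.0, -1.0]]
contact_force: [1.0, -0.1, 0.4]
grip_width: 1.0
finger_force: 0.0
```

Call:
{"api": "play_rows", "payload": {"motion": [{"dp": [0, 0, 0], "rotation": [0, 0, 0]}, {"dp": [0, 0, 0], "rotation": [0, 0, 0]}, {"dp": [0, 0, 0], "rotation": [0, 0, 0]}, {"dp": [0, 0, 0], "rotation": [0, 0, 0]}, {"dp": [0, 0, 0], "rotation": [0, 0, 0]}, {"dp": [0, 0, 0], "rotation": [0, 0, 0]}, {"dp": [0, 0, 0], "rotation": [0, 0, 0]}, {"dp": [0, 0, 0], "rotation": [0, 0, 0]}, {"dp": [0, 0, 0], "rotation": [0, 0, 0]}, {"dp": [0, 0, 0], "rotation": [0, 0, 0]}], "jaw": 0, "force": 80}}

```text
time: 12.9
eef_pos: [0.4628, -0.1985, 0.1176]
tool_rot: [[-0.993, 0.115, 0.001], [0.115, 0.993, -0.0], [-0.001, -0.0, -1.0]]
contact_force: [-2.2, -1.9, 5.0]
grip_width: 0.265
finger_force: 78.4
```

Call:
{"api": "play_rows", "payload": {"motion": [{"dp": [0, 0, -0.5], "rotation": [0, 0, 0]}, {"dp": [0, 0, -1.0], "rotation": [0, 0, 0]}, {"dp": [0, 0, -1.5], "rotation": [0, 0, 0]}, {"dp": [0, 0, -2.0], "rotation": [0, 0, 0]}, {"dp": [0, 0, -2.0], "rotation": [0, 0, 0]}, {"dp": [0, 0, -2.0], "rotation": [0, 0, 0]}, {"dp": [0, 0, -2.0], "rotation": [0, 0, 0]}, {"dp": [0, 0, -2.0], "rotation": [0, 0, 0]}, {"dp": [0, 0, -1.5], "rotation": [0, 0, 0]}, {"dp": [0, 0, -0.5], "rotation": [0, 0, 0]}]}}

```text
time: 14.15
eef_pos: [0.4627, -0.1983, 0.2685]
tool_rot: [[-0.993, 0.114, 0.001], [0.114, 0.993, -0.001], [-0.001, -0.0, -1.0]]
contact_force: [-1.1, -0.2, -4.5]
grip_width: 0.264
finger_force: 78.9
```

Call:
{"api": "play_rows", "payload": {"motion": [{"dp": [-0.13, 2.5, 0], "rotation": [0, 0, 0]}, {"dp": [-0.13, 4.5, 0], "rotation": [0, 0, 0]}, {"dp": [-0.13, 5.5, 0], "rotation": [0, 0, 0]}, {"dp": [-0.13, 5.7, 0], "rotation": [0, 0, 0]}, {"dp": [-0.13, 5.7, 0], "rotation": [0, 0, 0]}, {"dp": [-0.13, 5.7, 0], "rotation": [0, 0, 0]}, {"dp": [-0.13, 5.7, 0], "rotation": [0, 0, 0]}, {"dp": [-0.13, 5.0, 0], "rotation": [0, 0, 0]}, {"dp": [-0.13, 3.5, 0], "rotation": [0, 0, 0]}, {"dp": [-0.13, 1.5, 0], "rotation": [0, 0, 0]}]}}

```text
time: 15.4
eef_pos: [0.5271, 0.2519, 0.2666]
tool_rot: [[-0.994, 0.113, -0.001], [0.113, 0.994, -0.0], [0.001, -0.0, -1.0]]
contact_force: [0.0, -0.3, -4.9]
grip_width: 0.263
finger_force: 79.5
```

Call:
{"api": "play_rows", "payload": {"motion": [{"dp": [0, 0, 0], "rotation": [0, 0, 0]}, {"dp": [0, 0, 0], "rotation": [0, 0, 0]}, {"dp": [0, 0, 0], "rotation": [0, 0, 0]}, {"dp": [0, 0, 0], "rotation": [0, 0, 0]}, {"dp": [0, 0, 0], "rotation": [0, 0, 0]}, {"dp": [0, 0, 0], "rotation": [0, 0, 0]}, {"dp": [0, 0, 0], "rotation": [0, 0, 0]}, {"dp": [0, 0, 0], "rotation": [0, 0, 0]}, {"dp": [0, 0, 0], "rotation": [0, 0, 0]}, {"dp": [0, 0, 0], "rotation": [0, 0, 0]}]}}

```text
time: 16.65
eef_pos: [0.5274, 0.2503, 0.2674]
tool_rot: [[-0.993, 0.114, 0.0], [0.114, 0.993, 0.0], [-0.0, 0.0, -1.0]]
contact_force: [-0.3, -0.3, -4.3]
grip_width: 0.268
finger_force: 79.5
```

```bash
python3 - <<'E'
from bench import robot
from h import *
I={}
for n in("scene","side","wrist"):
    I[n]=robot.get_image(n); cv2.imwrite(f"pics/{n}4.png",I[n])
s=robot.read_state();print(s["eef_pos"],s["tool_rot"].round(4).tolist())
tip=s["eef_pos"].copy();tip[2]-=.098
for n in I: print(n,proj(robot.camera_info(n),[tip,[.528,.2505,.12]]).round(1).tolist())
f=lambda i,x,y,w,h,k:cv2.resize(i[y:y+h,x:x+w],None,fx=k,fy=k,interpolation=cv2.INTER_CUBIC)
cv2.imwrite("pics/z4.png",np.hstack([f(I["scene"],330,170,80,100,5),f(I["side"],225,95,80,100,5)]))
E
```

```text
[0.52744468 0.2502635  0.26739481] [[-0.9934, 0.1145, -0.0], [0.1145, 0.9934, 0.0001], [0.0, 0.0001, -1.0]]
scene [[371.6, 219.1], [368.4, 229.2]]
side [[263.3, 153.6], [263.7, 167.2]]
wrist [[276.9, 198.5], [277.2, 184.9]]
```

View pics/z4.png

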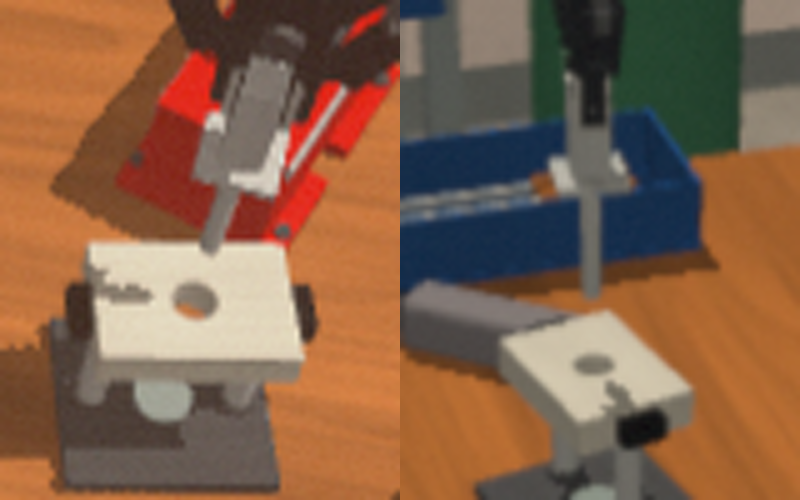

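Tip at scene (372,219.6), side (263.4,154), as predicted; the hole appears about 1 mm further +x. Nudge, lower to just above the mouth and check.

Call:
{"api": "play_rows", "payload": {"motion": [{"dp": [-0.12, 0.06, 0.5], "rotation": [0, 0, 0]}, {"dp": [0, 0, 1.0], "rotation": [0, 0, 0]}, {"dp": [0, 0, 1.0], "rotation": [0, 0, 0]}, {"dp": [0, 0, 0.8], "rotation": [0, 0, 0]}, {"dp": [0, 0, 0.5], "rotation": [0, 0, 0]}, {"dp": [0, 0, 0], "rotation": [0, 0, 0]}, {"dp": [0, 0, 0], "rotation": [0, 0, 0]}, {"dp": [0, 0, 0], "rotation": [0, 0, 0]}, {"dp": [0, 0, 0], "rotation": [0, 0, 0]}, {"dp": [0, 0, 0], "rotation": [0, 0, 0]}]}}

```text
time: 18.05
eef_pos: [0.5287, 0.2507, 0.2295]
tool_rot: [[-0.993, 0.115, 0.0], [0.115, 0.993, 0.0], [-0.0, 0.0, -1.0]]
contact_force: [-0.4, 0.2, -4.9]
grip_width: 0.265
finger_force: 79.4
```

```bash
python3 - <<'E'
from bench import robot
from h import *
I={n:robot.get_image(n) for n in("scene","side")}
s=robot.read_state();print(s["eef_pos"])
tip=s["eef_pos"].copy();tip[2]-=.098
for n in I: print(n,proj(robot.camera_info(n),[tip,[tip[0],tip[1],.12]]).round(1).tolist())
f=lambda i,x,y,w,h,k:cv2.resize(i[y:y+h,x:x+w],None,fx=k,fy=k,interpolation=cv2.INTER_CUBIC)
cv2.imwrite("pics/z5.png",np.hstack([f(I["scene"],345,195,50,60,8),f(I["side"],240,130,50,60,8)]))
E
```

```text
[0.52871791 0.25070844 0.22944048]
scene [[369.2, 227.2], [368.5, 229.4]]
side [[263.8, 164.0], [263.9, 167.1]]
```

View pics/z5.png

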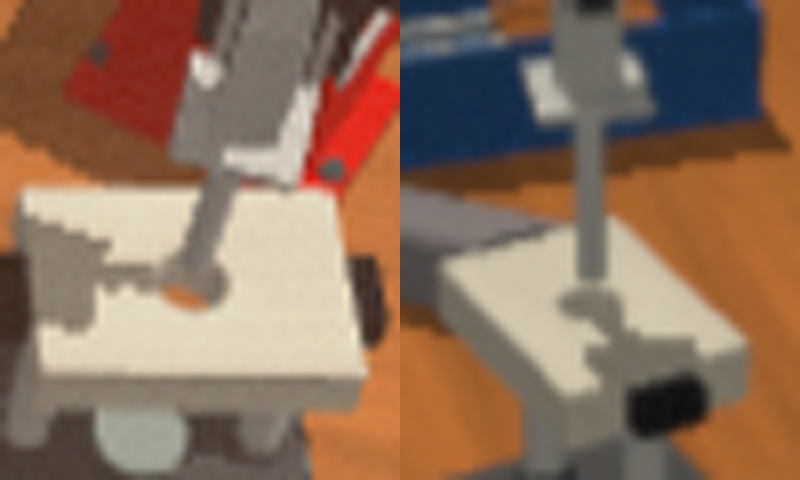

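Rod tip sits over the hole in both views (scene tip ≈(194,260) against hole (194,284); side (592,277) against (590,305)), centred to about 1 mm. Lowering now.

Call:
{"api": "play_rows", "payload": {"motion": [{"dp": [-0.05, 0, 0.4], "rotation": [0, 0, 0]}, {"dp": [0, 0, 0.8], "rotation": [0, 0, 0]}, {"dp": [0, 0, 0.8], "rotation": [0, 0, 0]}, {"dp": [0, 0, 0.8], "rotation": [0, 0, 0]}, {"dp": [0, 0, 0.8], "rotation": [0, 0, 0]}, {"dp": [0, 0, 0.8], "rotation": [0, 0, 0]}, {"dp": [0, 0, 0.8], "rotation": [0, 0, 0]}, {"dp": [0, 0, 0.6], "rotation": [0, 0, 0]}, {"dp": [0, 0, 0.3], "rotation": [0, 0, 0]}, {"dp": [0, 0, 0.1], "rotation": [0, 0, 0]}]}}

```text
time: 19.4
eef_pos: [0.5292, 0.2507, 0.1673]
tool_rot: [[-0.993, 0.115, -0.0], [0.115, 0.993, 0.0], [0.0, 0.0, -1.0]]
contact_force: [0.5, 0.7, -4.0]
grip_width: 0.267
finger_force: 79.5
```

Call:
{"api": "play_rows", "payload": {"motion": [{"dp": [0, 0, 0], "rotation": [0, 0, 0]}, {"dp": [0, 0, 0], "rotation": [0, 0, 0]}, {"dp": [0, 0, 0], "rotation": [0, 0, 0]}, {"dp": [0, 0, 0], "rotation": [0, 0, 0]}, {"dp": [0, 0, 0], "rotation": [0, 0, 0]}, {"dp": [0, 0, 0], "rotation": [0, 0, 0]}, {"dp": [0, 0, 0], "rotation": [0, 0, 0]}, {"dp": [0, 0, 0], "rotation": [0, 0, 0]}, {"dp": [0, 0, 0], "rotation": [0, 0, 0]}, {"dp": [0, 0, 0], "rotation": [0, 0, 0]}]}}

```text
time: 20.65
eef_pos: [0.5292, 0.2507, 0.1674]
tool_rot: [[-0.993, 0.115, -0.0], [0.115, 0.993, 0.0], [0.0, 0.0, -1.0]]
contact_force: [0.4, -1.4, -3.0]
grip_width: 0.264
finger_force: 79.5
```

```bash
python3 - <<'E'
from bench import robot
from h import *
I={n:robot.get_image(n) for n in("scene","side")}
s=robot.read_state();print(s["eef_pos"],s["tool_rot"].round(4).tolist())
f=lambda i,x,y,w,h,k:cv2.resize(i[y:y+h,x:x+w],None,fx=k,fy=k,interpolation=cv2.INTER_CUBIC)
a=np.hstack([f(I["scene"],345,195,50,60,7),f(I["side"],240,130,50,60,7)])
b=np.hstack([f(I["scene"],185,155,90,45,3.889),f(I["side"],250,235,90,45,3.889)])
cv2.imwrite("pics/z6.png",np.vstack([a,b[:, :700]]))
E
```

```text
[0.52921811 0.25067525 0.16741623] [[-0.9934, 0.1145, 0.0001], [0.1145, 0.9934, 0.0001], [-0.0001, 0.0001, -1.0]]
```

View pics/z6.png

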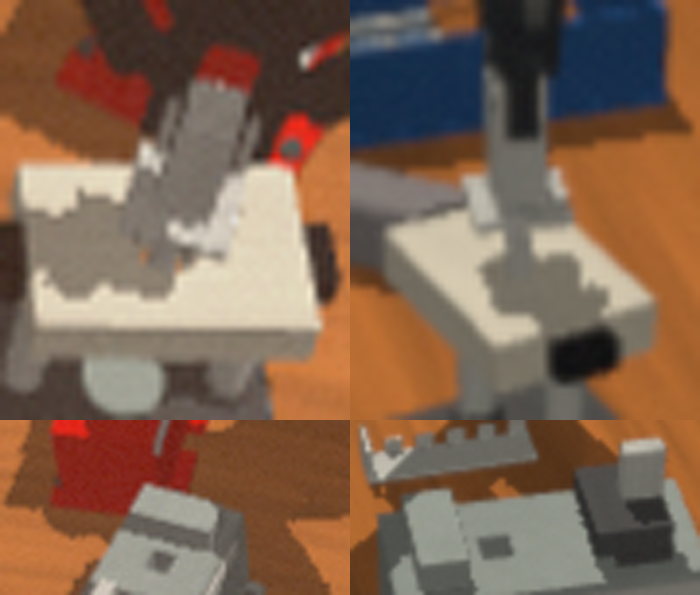

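The rod stands in the hole with clearance all round, the vise is empty and the jaw is open. Handing in.

```bash
python3 -c "
from bench import robot
print(abs(robot.read_state()['qvel']).max(),robot.read_state()['time']);print(robot.job_done())"
```

```text
0.0018121857655133446 20.75
the job is handed in; nothing more can be done
None
```

I opened the vise jaw to its stop, lifted the spindle out and lowered it through the gauge hole. I then handed the job in with the gripper still closed on it: tip about 25 mm below the plate by arm position, centred to about 1–2 mm in the camera views, no sign of contact, about 21 s used. The verdict was not shown.

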